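Centre the seed jar on its stone dish with light taps

TASK

The white seed jar stands off centre on its stone dish. Tap it gently sideways with a fingertip or the outside of the fingers until it stands upright in the middle of the dish, to within about 5 mm. It rocks easily on its narrow foot, so do not knock it over, pinch it or lift it, leave the dish where it is, and leave everything else alone.

Things in the scene. Friction and masses are not known exactly. Their poses are not given: they have to be found in the camera images.
- jar: white clay seed jar, squat, 57 mm tall, 0.15 to 0.31 kg. Origin: centre of its foot's underside, z up its axis. Flat foot 36 mm across; belly 88 mm across, widest 22 mm above the foot, curving in above and below; flat rim 28 mm across with a dark mouth. Stands off centre on the dish. Tips easily if pushed hard or above the belly; pushed at the belly it slides (1 to 3 N) and stops with the push
- jar_mouth (a point): centre of the jar's mouth, on its axis, 57 mm above the foot
- dish: polished dark grey stone dish: a loose flat-topped disc 110 mm across and 25 mm thick, 0.6 kg, no rim. Origin: centre of its underside, which rests on the tile; its yaw means nothing
- dish_top (a point): centre of the dish's flat top face, where the centre of the jar's foot belongs
- tile: square blue-green ceramic tile with a cream line near the edge, 400 x 400 x 12 mm, fixed on the adobe seat. Origin: centre of its underside; x, y along its edges. The dish stands near its middle, the small bystanders near its corners, at least 110 mm of free tile all round the dish's centre
- spoon_rest: wooden spoon rest, bystander near a tile corner, 100 x 60 mm, 18 mm tall. Origin: centre of its underside, x along its length
- bowl: small empty terracotta bowl, bystander near a tile corner, 70 mm across, 35 mm tall. Origin: centre of its underside
- glass_jar: amber glass jar with a wooden cap, bystander near a tile corner, 52 mm across, 70 mm tall. Origin: centre of its underside
- mano: rounded grey grinding stone, bystander near a tile corner, 85 x 45 mm, 35 mm tall. Origin: centre of its underside, x along its length
- spoon: wooden spoon, bystander lying on the seat to the right of the tile, about 0.2 m long, x along it
- bin_lip (a point): middle of the upper front edge of the clear acrylic bin (130 x 65 x 100 mm) that hangs tilted out from a steel holder on the low adobe arm wall at the right, bystander; it stays where it is left
There are look-alikes about, which are no part of the job. Several things have the shape of the dish; the one meant has the colours described above. There is more than one size of the jar; the job needs the larger.

How it is judged:
At the end, for the whole second after the job is handed in: The jar stands upright (within 0.06 rad) and still with its foot flat on the dish, the foot's centre within 6 mm of the dish's centre; the dish and every bystander, the clear bin's front edge included, are within 12 mm of where they began (horizontal distance between jar and dish_top below 0.006 m and z of jar in the frame of dish_top between -0.003 and 0.003 m and angle between jar's own z axis and vertical below 0.06 rad and angle between dish's own z axis and vertical below 0.05 rad and distance of each of dish, spoon_rest, bowl, glass_jar, mano, spoon, bin_lip from where it was at the start of the episode below 0.012 m and linear speed of jar below 0.01 m/s and angular speed of jar below 0.1 rad/s); the robot touches nothing.
It fails at once if the jar tips more than 20 degrees (angle between jar's own z axis and vertical above 0.35 rad).
It fails at once if the jar is lifted off the dish (its foot more than 10 mm above the dish's top) or falls from it (z of jar in the frame of dish_top above 0.01 m or z of jar in the frame of dish_top below -0.008 m).
It fails at once if the jar is pushed or squeezed with more than 10 N (contact force between any of the fingers, the arm and jar above 10 N).
It fails at once if the stone dish is shifted more than 12 mm (distance of dish from where it was at the start of the episode above 0.012 m).
It fails at once if a bystander (spoon rest, bowl, glass jar, grinding stone, spoon, front of the clear bin) is moved more than 12 mm (distance of any of spoon_rest, bowl, glass_jar, mano, spoon, bin_lip from where it was at the start of the episode above 0.012 m).
It also fails if it takes over 51 s, if anything falls off the work surface, if the arm or the gripper's body presses on something with over 40 N, if the wrist force passes 120 N, or if a joint passes its speed limit or range.

ROBOT

A 7-joint arm with a two-finger parallel gripper is mounted at the origin on the work surface. World frame = base frame: x ahead of the robot, y to its left, z up, the work surface at z = 0. Lengths are in m, angles in rad, forces in N, time in s.
With the tool pointing down it reaches from about 0.4 to 0.85 m from the base axis. Payload 10.4 kg.
Tool frame: the origin (TCP) lies on the centre line of the jaws, within the pads' length; the fingertips stand 8 mm ahead of it and the grasp point (between the pads) lies 11 mm behind it; y points along the fingers, z is the direction in which the jaws open and shut, and the axes are right-handed (so a half turn about y gives the same grasp; the last joint's range is limited). The gripper opens to 87 mm and grips with 3 to 60 N. Pads are 19 mm wide; open, the fingers measure 117 mm over their backs; the gripper's body (75 mm by 190 mm) begins 51 mm behind the grasp point.
Start: joints at [-1.192, 0.332, -0.065, 1.46, 0.022, 1.35, -0.088], TCP at [0.244, 0.575, 0.231] pointing down, gripper open.
Joint ranges: [-2.6, 2.6], [-0.5, 2.12], [-1.47, 1.34], [0.16, 2.42], [-1.27, 4.41], [0.06, 2.06], [-2.6, 2.6]. Speed limits (rad/s): [2.22, 2.22, 2.79, 2.79, 3.14, 3.14, 3.14].

INTERFACE

Orientations are given as a unit quaternion [w, x, y, z].
In Python, from station import arm gives the robot as it stands.
- The arm moves only by the shell command python3 -m handwheel 'ROWS' [FORCE]. ROWS is JSON, one flat list of numbers, 7 for each row, row after row: the shift along the world's x, y, z each as a share of 1000 mm, from -1 to 1, then the turn, a rotation vector about the world's x, y, z each as a share of 45 degrees, from -1 to 1, then the closure, from -1 (fully open) to 1 (shut). In form: [x, y, z, wx, wy, wz, grip, x, y, z, wx, wy, wz, grip, ...]. A call has exactly 8 rows; each row is the pose to reach, as a shift and turn from the pose measured when the call began; what a row does not reach only later rows make up. A row lasts 1/8 s, in which the tool goes at most 62.5 mm and 10.7 degrees, less where a joint would pass 70% of its speed; a pose out of reach is approached as far as the arm can. A call with a number of a shift or a turn outside -1 to 1 is refused whole. A call with a gripper value outside its range is refused whole. The fingers move at their own pace and stop on an object; FORCE is the grip in N (left out, the last holds). Time passes only in rows, so rows that repeat a pose let the fingers close, or fill a call up. It gives the time, the measured TCP pose, the force and the opening at its end, in the units of the state.
- arm.observe(): the state, without advancing time (a new reading comes with each control period).
- arm.camera(name): name is "side" or "top" or "wrist"; returns the picture (420x560x3 uint8, red, green, blue); there is no depth.
- arm.camera_info(name): a dict with "camera_matrix" (3x3 intrinsics, pixels), "R" (3x3) and "t" (3): a world point X has camera coordinates R X + t. Camera axes: x right, y down, z forward; pixel columns grow to the right and rows downward; lengths in m; the calibration is good to about 2 mm. The wrist camera is an equidistant fisheye: a pixel r from the principal point sees the ray r / f radians off the axis. A picture is of the moment at which its call begins: read the wrist's pose just before it. camera_info takes no time and is no camera call; for the wrist camera it gives the pose at the moment of the call.
- arm.hand_in(): hands the job in, once; it reports no verdict.
Trained networks look in the newest picture that a camera, given by its name, has taken for a name from the list of things; names that differ only in an ending like _2 or _b are one class to them, and where a whole thing is asked for, a point or a joint stands for the part that bears it (a point fixed in the world has none). Each returns a list of dicts, best first, with "p" (0 to 1); they miss things now and then, are a little off and sometimes report something else, mostly with a low value. They report only what shows in the picture. A call takes as long as a camera call. They do not tell look-alikes from the thing itself.
- arm.regions_of(camera, query): "pixels" (420x560 bool, what is visible of it) and "uv" ([column, row] in pixels, amid what is visible of it).
- arm.tip_of(camera, query): "uv" ([column, row] in pixels: a listed point, or the origin of a listed thing).
The state is a dict: "time_s": time; "joint_positions": joint angles; "dq": joint speeds; "joint_torque": joint torques, N m; "ee_pos": TCP position; "ee_rot": TCP orientation; "wrist_force": force on the tool from outside, world axes, zero at the start; "wrist_torque": the same for the moment, N m; "opening": finger opening in m.
Only numpy, scipy, OpenCV 4.12 (cv2) and the standard library are available. Lean on these libraries where they do the work, as an engineer would, in place of code of your own. Each camera call takes 0.05 s, during which the arm holds its last target.

## Working session

There is one attempt and no reset: what is moved stays moved. The work goes in short steps, Python scripts to look and compute and a shell command to move; the robot and the scene stay as the last step left them, time stands still between calls to the robot, and variables do not carry over. Pictures are saved under pics/ and viewed, and the job is handed in when it is done.

```bash
mkdir -p pics; ls
python3 - <<'E'
from station import arm
import cv2,numpy as np
print(arm.observe())
for n in ["side","top","wrist"]:
    im=arm.camera(n); cv2.imwrite(f"pics/{n}0.png",im[:,:,::-1])
    i=arm.camera_info(n); print(n,np.round(i["camera_matrix"],1).tolist(),np.round(i["R"],3).tolist(),np.round(i["t"],3).tolist())
    for q in ["jar","dish"]:
        print(q,[(round(d["p"],2),np.round(d["uv"]).tolist(), int(d["pixels"].sum())) for d in arm.regions_of(n,q)])
E
```

```text
pics
{'time_s': 0.0, 'joint_positions': array([-1.19160633,  0.33287842, -0.06468191,  1.46095642,  0.02158547,
        1.34988698, -0.0884653 ]), 'dq': array([-0.00021134, -0.00103095, -0.00154016, -0.00107321,  0.00076459,
       -0.0005808 ,  0.00114565]), 'joint_torque': array([-1.53271571e-04, -6.23242235e+01,  2.44482391e-02, -3.89908504e+01,
       -6.12036232e-02,  3.96508514e-02,  1.43320217e-04]), 'ee_pos': array([0.24427867, 0.57487259, 0.22974258]), 'ee_rot': array([-0.69238741,  0.6933887 , -0.14116913,  0.1410073 ]), 'wrist_force': array([0.33539888, 0.37218723, 0.1206957 ]), 'wrist_torque': array([-0.02588179, -0.01416848, -0.02818212]), 'opening': 0.08728779031010754}
side [[471.9, 0.0, 280.2], [0.0, 471.9, 208.3], [0.0, 0.0, 1.0]] [[-0.994, -0.11, 0.014], [-0.079, 0.616, -0.784], [0.078, -0.78, -0.621]] [0.573, 0.211, 1.116]
jar [(0.75, [274.0, 287.0], 1024), (0.65, [248.0, 210.0], 258)]
dish [(0.71, [260.0, 299.0], 636), (0.66, [305.0, 405.0], 1584)]
top [[412.1, 0.0, 285.5], [0.0, 412.1, 214.2], [0.0, 0.0, 1.0]] [[0.014, -1.0, -0.012], [-0.996, -0.013, -0.086], [0.086, 0.014, -0.996]] [-0.096, 0.581, 1.062]
jar [(0.89, [216.0, 211.0], 899), (0.84, [336.0, 174.0], 376)]
dish [(0.75, [236.0, 207.0], 645), (0.6, [114.0, 250.0], 1397)]
wrist [[325.2, 0.0, 277.7], [0.0, 325.2, 209.4], [0.0, 0.0, 1.0]] [[0.391, 0.92, -0.0], [0.883, -0.375, 0.282], [0.259, -0.111, -0.959]] [-0.624, -0.033, 0.391]
jar []
dish [(0.44, [208.0, 348.0], 68)]
```

View pics/side0.png

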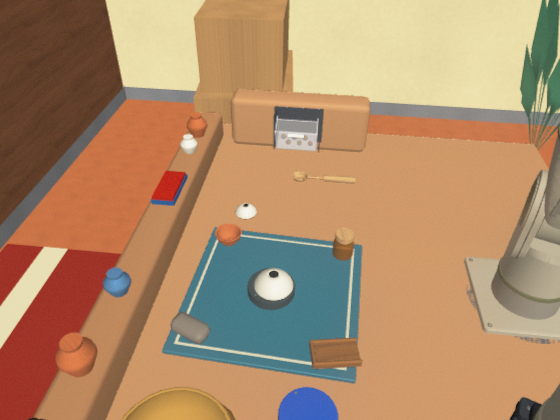

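View pics/top0.png

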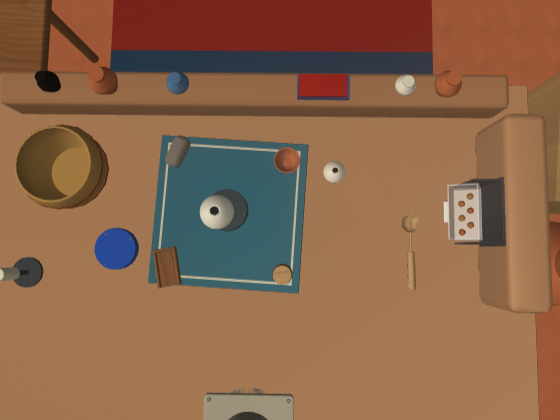

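View pics/wrist0.png

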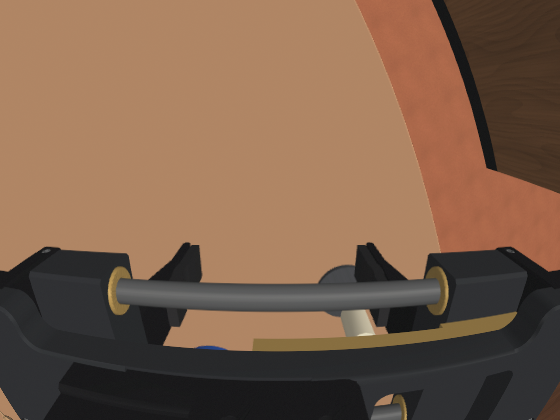

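Candidates for the jar, in top/side pixels:
- The large white jar at (216,211)/(274,287).
- The small white one at (335,172)/(247,210), off the tile.
- The white pot on the wall at (405,85).

Candidates for the dish:
- The dark grey disc under the jar at (230,210)/(272,290).
- The blue disc at (116,249).
- The dark disc at (27,272), a lamp or pestle base.

I choose the large jar and the dark grey disc on the tile. Next I check the crops.

```bash
cat > h.py <<'E'
from station import arm
import cv2,numpy as np
from scipy.optimize import minimize
INFO={n:arm.camera_info(n) for n in ("side","top")}
def proj(n,P):
    i=INFO[n]; c=np.asarray(P)@np.array(i["R"]).T+i["t"]; p=c@np.array(i["camera_matrix"]).T
    return p[:,:2]/p[:,2:]
th=np.linspace(0,2*np.pi,72,endpoint=False)
def ring(r,z): return np.c_[r*np.cos(th),r*np.sin(th),np.full(72,z)]
ZT=0.012; ZD=0.037
DISH=np.vstack([ring(.055,ZT),ring(.055,ZD)])
def jar():
    L=[]
    for z in np.linspace(0,.022,8): L.append(ring(.018+.026*np.sqrt(max(0,1-((z-.022)/.022)**2)),ZD+z))
    for z in np.linspace(.022,.057,12): L.append(ring(.014+.030*np.sqrt(max(0,1-((z-.022)/.035)**2)),ZD+z))
    return np.vstack(L)
JAR=jar()
S=8
def mask(n,P,xy):
    m=np.zeros((420*S//2,560*S//2),np.uint8) if 0 else None
    p=proj(n,P+np.r_[xy,0]); return cv2.convexHull(p.astype(np.float32))
E
python3 - <<'E'
from h import *
for n,(u,v) in {"side":(272,288),"top":(225,210)}.items():
    im=arm.camera(n); c=im[v-40:v+40,u-50:u+50]
    cv2.imwrite(f"pics/c_{n}.png",cv2.resize(c,None,fx=7,fy=7,interpolation=cv2.INTER_NEAREST)[:,:,::-1])
    for q in ["jar","dish"]:
        print(n,q,[(round(d["p"],2),np.round(d["uv"],1).tolist()) for d in arm.tip_of(n,q)])
    for q in ["jar_mouth","dish_top","tile","spoon_rest","bowl","glass_jar","mano"]:
        print(n,q,[(round(d["p"],2),np.round(d["uv"],1).tolist()) for d in arm.tip_of(n,q)])
print(arm.observe()["time_s"])
E
```

```text
side jar [(0.84, [273.3, 294.9]), (0.57, [244.2, 216.7])]
side dish [(0.88, [269.2, 293.4])]
side jar_mouth [(0.93, [271.1, 273.3]), (0.7, [244.7, 202.8]), (0.55, [270.4, 292.9])]
side dish_top [(0.95, [311.5, 413.5]), (0.57, [270.1, 284.6])]
side tile [(0.28, [272.2, 293.0])]
side spoon_rest [(0.96, [335.3, 352.1]), (0.66, [273.1, 293.1])]
side bowl [(0.71, [229.4, 242.1])]
side glass_jar [(0.92, [343.4, 252.3]), (0.66, [271.7, 283.4])]
side mano []
top jar [(0.87, [213.0, 210.9])]
top dish [(0.97, [226.7, 207.7]), (0.58, [117.5, 250.2])]
top jar_mouth [(0.68, [337.3, 167.1]), (0.59, [213.6, 206.7])]
top dish_top [(0.88, [228.4, 205.7]), (0.73, [115.8, 249.4])]
top tile []
top spoon_rest [(0.91, [169.3, 266.9])]
top bowl [(0.87, [287.4, 163.3])]
top glass_jar [(0.67, [279.7, 271.4])]
top mano [(0.76, [180.2, 151.0])]
1.45
```

View pics/c_side.png

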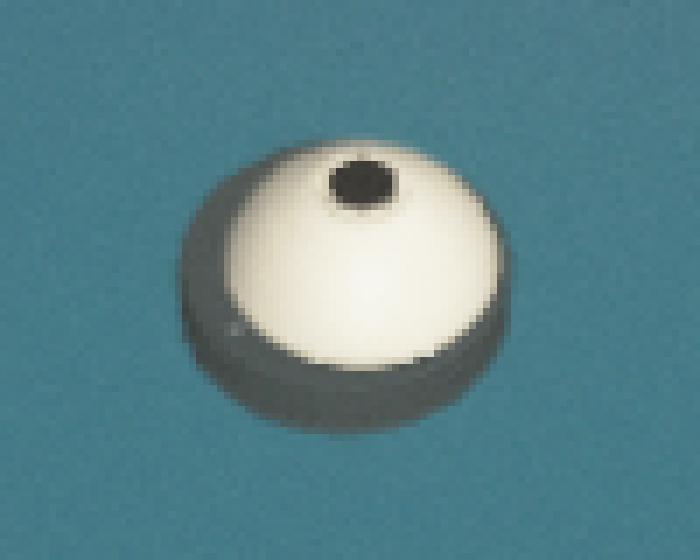

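View pics/c_top.png

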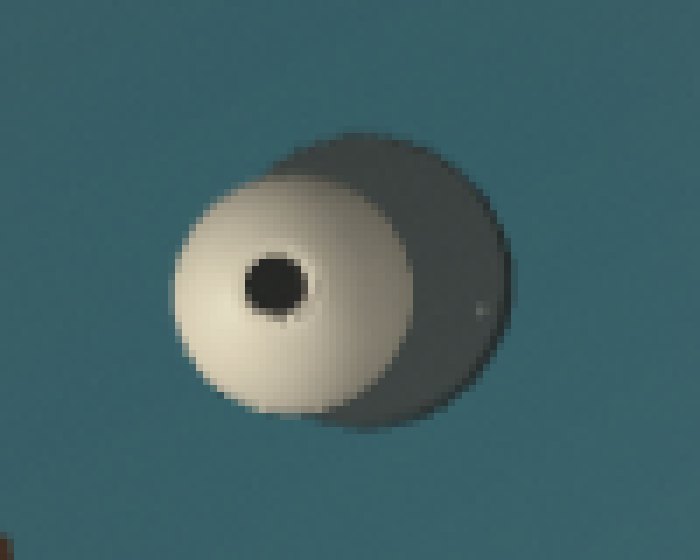

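The crops show the white jar well left of the disc's middle in the top view (about 15 px) and the dark grey disc beneath it, so the choice is confirmed. Next I fit silhouettes to get positions.

```bash
cat >> h.py <<'E'
def seg(n,im,c,w=45):
    u,v=c; a=im[v-w:v+w,u-w:u+w].astype(float)
    a=cv2.resize(a,None,fx=4,fy=4,interpolation=cv2.INTER_CUBIC)
    R,G,B=a[...,0],a[...,1],a[...,2]
    obj=((B-R)<15)
    jr=((R-B)>2)&(R>75)
    jr=jr.astype(np.uint8); obj=obj.astype(np.uint8)
    def big(m):
        k,l,s,_=cv2.connectedComponentsWithStats(m); i=1+np.argmax(s[1:,4]); m=(l==i).astype(np.uint8)
        cs,_=cv2.findContours(m,cv2.RETR_EXTERNAL,cv2.CHAIN_APPROX_NONE); o=np.zeros_like(m); cv2.drawContours(o,cs,-1,1,-1); return o
    return big(obj),big(jr),a
def raster(n,P,xy,c,w=45):
    p=proj(n,P+np.r_[xy,0]); q=((p-np.array(c)+w+.5)*4-.5)
    m=np.zeros((8*w,8*w),np.uint8); h=cv2.convexHull(q.astype(np.float32))
    cv2.fillPoly(m,[np.round(h*16).astype(np.int32)],1,shift=4); return m
def fit(n,im,c,j0,d0,pic=None):
    obj,jr,a=seg(n,im,c)
    f=lambda x: np.sum(raster(n,JAR,x,c)!=jr)
    rj=minimize(f,j0,method="Nelder-Mead",options=dict(initial_simplex=np.array(j0)+np.array([[0,0],[.01,0],[0,.01]]),xatol=1e-5))
    J=raster(n,JAR,rj.x,c)
    g=lambda x: np.sum((raster(n,DISH,x,c)|jr)!=(obj|jr))
    rd=minimize(g,d0,method="Nelder-Mead",options=dict(initial_simplex=np.array(d0)+np.array([[0,0],[.01,0],[0,.01]]),xatol=1e-5))
    if pic:
        D=raster(n,DISH,rd.x,c); o=np.ascontiguousarray(np.clip(a,0,255).astype(np.uint8)[:,:,::-1])
        for m,col in ((J,(0,0,255)),(D,(0,255,0))):
            cs,_=cv2.findContours(m,cv2.RETR_EXTERNAL,cv2.CHAIN_APPROX_NONE); cv2.drawContours(o,cs,-1,col,1)
        cv2.imwrite(pic,o)
    return rj.x,rj.fun/jr.sum(),rd.x,rd.fun/obj.sum()
E
python3 - <<'E'
from h import *
def back(n,uv,z):
    i=INFO[n];R=np.array(i["R"]);C=-R.T@i["t"];d=R.T@np.linalg.inv(i["camera_matrix"])@np.r_[uv,1]
    return C+d*(z-C[2])/d[2]
CT={"side":(272,288),"top":(225,210)}
fs=[]
for n in CT:
    im=arm.camera(n); d0=back(n,CT[n],.037)[:2]
    r=fit(n,im,CT[n],d0,d0,f"pics/fit_{n}.png"); print(n,[np.round(x,4) for x in r], "jar-dish",np.round((r[0]-r[2])*1e3,1))
m={"side":(271.1,273.3),"top":(214,210.5)}
for n in m: print("mouth",n,np.round(back(n,m[n],.094),4))
for q,u in dict(spoon_rest=(169,267),bowl=(287,161),glass=(282,274),mano=(179,151)).items(): print(q,np.round(back("top",u,.03),3))
E
```

```text
side [array([0.5838, 0.0861]), np.float64(0.1193), array([0.5916, 0.0622]), np.float64(0.0884)] jar-dish [-7.7 23.9]
top [array([0.5835, 0.0873]), np.float64(0.0273), array([0.5918, 0.069 ]), np.float64(0.0372)] jar-dish [-8.3 18.3]
mouth side [0.5886 0.0853 0.094 ]
mouth top [0.5829 0.0876 0.094 ]
spoon_rest [0.44  0.213 0.03 ]
bowl [ 0.723 -0.091  0.03 ]
glass [ 0.426 -0.082  0.03 ]
mano [0.747 0.198 0.03 ]
```

```bash
python3 -c "
import cv2,numpy as np
a=cv2.imread('pics/fit_side.png');b=cv2.imread('pics/fit_top.png');cv2.imwrite('pics/fit.png',np.hstack([a,b]))"
```

```text
(no output)
```

View pics/fit.png

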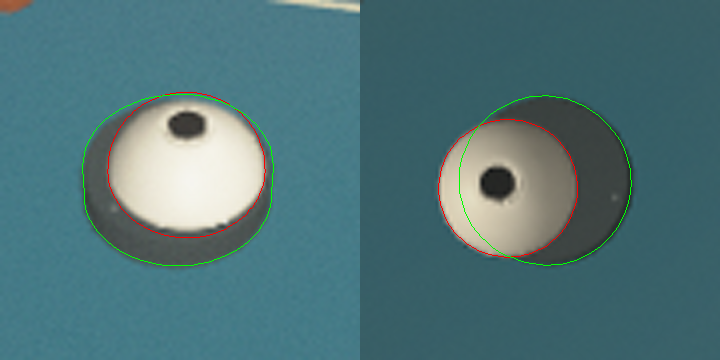

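Run:
```python
from h import *
CT={"side":(272,288),"top":(225,210)}
out=[]
for n in CT:
    im=arm.camera(n); obj,jr,a=seg(n,im,CT[n])
    o=np.ascontiguousarray(np.clip(a,0,255).astype(np.uint8)[:,:,::-1])
    for m,col in ((jr,(0,0,255)),(obj,(0,255,0))):
        cs,_=cv2.findContours(m,cv2.RETR_EXTERNAL,cv2.CHAIN_APPROX_NONE); cv2.drawContours(o,cs,-1,col,1)
    out.append(o)
    # row/col profile
    u,v=CT[n]
    print(n,"row",v+8,[tuple(int(t) for t in im[v+8,x]) for x in (u-30,u-25,u-22,u-18,u-10,u,u+20,u+25)])
cv2.imwrite("pics/seg.png",np.hstack(out))
```

```text
side row 296 [(72, 126, 135), (73, 119, 131), (67, 72, 72), (82, 90, 89), (221, 216, 194), (242, 239, 227), (70, 77, 76), (73, 126, 137)]
top row 218 [(55, 95, 103), (85, 114, 116), (218, 208, 183), (221, 213, 187), (201, 192, 169), (144, 138, 122), (40, 47, 46), (55, 96, 104)]
```

View pics/seg.png

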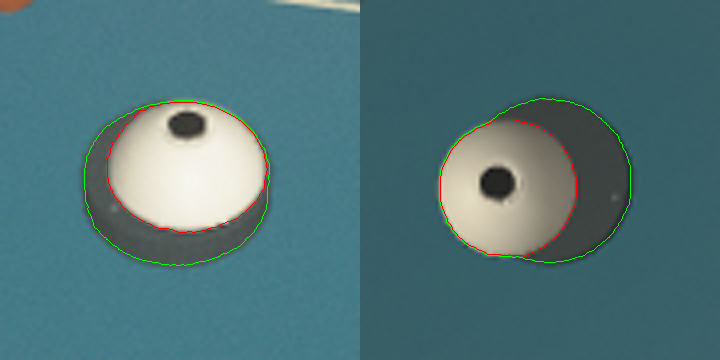

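```bash
sed -i 's/obj=((B-R)<15)/obj=((B-R)<{"side":33,"top":27}[n])/' h.py
cat >> h.py <<'E'
def jarp(p,q,zo):
    L=[]
    for z in np.linspace(0,.022,8): L.append(ring(.018+.026*(1-(1-z/.022)**q)**(1/q),ZD+z+zo))
    for z in np.linspace(.022,.057,14): L.append(ring(.014+.030*max(0,1-((z-.022)/.035)**p)**(1/p),ZD+z+zo))
    return np.vstack(L)
def joint(ims,CT,x0=(.5835,.087,.5918,.067),free=True,pq=(1.5,1.5,0)):
    sg={n:seg(n,ims[n],CT[n]) for n in CT}
    def f(x,parts=False):
        p,q,zo=(x[4:7]*[1,1,.01]) if free else pq
        p=np.clip(p,1,3);q=np.clip(q,1,3); zo=np.clip(zo,-.02,.02); c=[]
        for n in CT:
            J=raster(n,jarp(p,q,zo),x[:2],CT[n]); D=raster(n,DISH+[0,0,zo],x[2:4],CT[n])
            o,j,_=sg[n]; o=o|j
            c+= [np.sum(J!=j)/16, np.sum((D|J)!=o)/16]
        return c if parts else sum(c)
    x0=np.r_[x0,[1.5,1.5,0]] if free else np.array(x0)
    st=np.r_[.006,.006,.006,.006,.4,.4,.5][:len(x0)]
    for _ in range(3):
        r=minimize(f,x0,method="Nelder-Mead",options=dict(initial_simplex=np.vstack([x0,x0+np.diag(st)]),xatol=1e-5,fatol=.05,maxiter=1500)); x0=r.x
    return r.x,r.fun,f(r.x,True)
E
python3 - <<'E'
from h import *
CT={"side":(272,288),"top":(225,210)}
ims={n:arm.camera(n) for n in CT}
x,c,p=joint(ims,CT); print(np.round(x,4),c,np.round(p,1),"rel mm",np.round((x[:2]-x[2:4])*1e3,1))
for n in CT:
    y,c,p=joint(ims,{n:CT[n]},x[:4],False,tuple(x[4:7]*[1,1,.01])); print(n,np.round(y,4),np.round(p,1),"rel",np.round((y[:2]-y[2:4])*1e3,1))
E
```

```text
[0.5833 0.0876 0.5915 0.0674 1.3993 1.401  0.1867] 178.5 [35.8 86.7 18.3 37.8] rel mm [-8.1 20.3]
side [0.5838 0.0876 0.5916 0.0652] [34.8 79.9] rel [-7.8 22.4]
top [0.5834 0.0876 0.5916 0.0676] [18.2 35. ] rel [-8.2 20. ]
```

Run:
```python
from h import *
from scipy.spatial.transform import Rotation as Rn
s=arm.observe(); q=s["ee_rot"]; M=Rn.from_quat(np.r_[q[1:],q[0]]).as_matrix(); print(np.round(M,4)); print(s["time_s"])
for k,n in ((0,"x"),(2,"z")): print(n,np.degrees(np.arctan2(M[1,k],M[0,k])))
d=np.array([.5915,.067])-[.5834,.0876]; d/=np.linalg.norm(d);print(d,np.degrees(np.arctan2(d[1],d[0])))
print("start push tcp",np.array([.5834,.0876])-d*.075,"end",np.array([.5915,.067])-d*.059)
# vertical correction: rotvec bringing tool y to -z
y=M[:,1]; ax=np.cross(y,[0,0,-1]); print("tilt rotvec",ax/np.radians(45))
```

```text
[[ 9.204e-01 -0.000e+00  3.910e-01]
 [-3.910e-01  1.000e-04  9.204e-01]
 [-1.000e-04 -1.000e+00  1.000e-04]]
1.75
x -23.019776100906608
z 66.9802235054235
[ 0.3659319  -0.93064163] -68.53505514975598
start push tcp [0.55595511 0.15739812] end [0.56991002 0.12190786]
tilt rotvec [-1.69665911e-04 -6.74511245e-06 -0.00000000e+00]
```

```bash
python3 -m handwheel '[0.03,-0.04,0,0,0,-0.12,1, 0.06,-0.08,0,0,0,-0.24,1, 0.09,-0.12,0,0,0,-0.36,1, 0.12,-0.16,0,0,0,-0.48,1, 0.15,-0.20,0,0,0,-0.60,1, 0.18,-0.24,0,0,0,-0.72,1, 0.21,-0.28,0,0,0,-0.84,1, 0.24,-0.32,0,0,0,-0.96,1]' 10
```

```text
time_s: 2.75
ee_pos: [0.4852, 0.2539, 0.2308]
ee_rot: [0.592, -0.591, 0.387, -0.387]
wrist_force: [1.7, 0.7, 0.3]
opening: 0.015
```

```bash
python3 -m handwheel '[0.02,-0.027,0,0,0,-0.01,1, 0.04,-0.054,0,0,0,-0.02,1, 0.06,-0.081,0,0,0,-0.03,1, 0.071,-0.097,-0.02,0,0,-0.04,1, 0.071,-0.097,-0.05,0,0,-0.04,1, 0.071,-0.097,-0.08,0,0,-0.04,1, 0.071,-0.097,-0.11,0,0,-0.04,1, 0.071,-0.097,-0.11,0,0,-0.04,1]' 10
python3 - <<'E'
from h import *
from scipy.spatial.transform import Rotation as Rn
ims=[]
for n,(u,v) in {"side":(272,288),"top":(225,210)}.items():
    im=arm.camera(n); ims.append(cv2.resize(im[v-70:v+70,u-70:u+70],None,fx=2.8,fy=2.8))
cv2.imwrite("pics/stand.png",np.hstack(ims)[:,:,::-1])
s=arm.observe(); q=s["ee_rot"]; M=Rn.from_quat(np.r_[q[1:],q[0]]).as_matrix(); print(np.round(M,4),s["time_s"],s["opening"],s["ee_pos"],s["wrist_force"])
print("x yaw",np.degrees(np.arctan2(M[1,0],M[0,0])))
E
```

```text
time_s: 3.75
ee_pos: [0.554, 0.1568, 0.1177]
ee_rot: [-0.584, 0.587, -0.397, 0.395]
wrist_force: [-0.3, -0.2, 0.2]
opening: 0.0003
[[ 3.718e-01  3.000e-04  9.283e-01]
 [-9.283e-01  4.000e-04  3.718e-01]
 [-3.000e-04 -1.000e+00  4.000e-04]] 3.85 0.0006615616476235136 [0.55615227 0.15719084 0.12099775] [ 0.02198675 -0.66249003  1.1716053 ]
x yaw -68.1751052014715
```

View pics/stand.png

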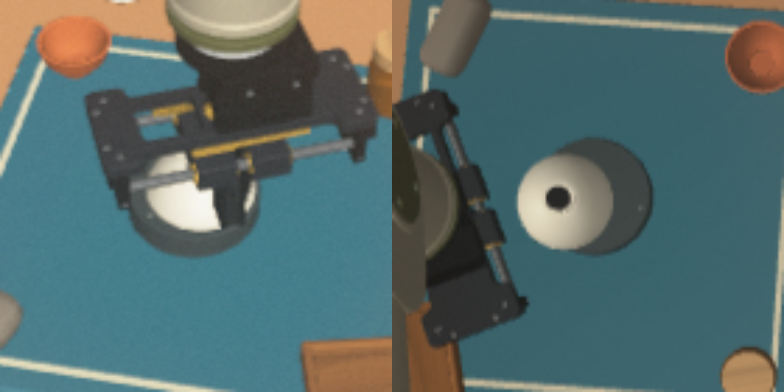

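```bash
python3 -m handwheel '[0,0,-0.015,0,0,0,1, 0,0,-0.03,0,0,0,1, 0,0,-0.045,0,0,0,1, 0,0,-0.058,0,0,0,1, 0,0,-0.064,0,0,0,1, 0.002,-0.004,-0.065,0,0,0,1, 0.003,-0.008,-0.065,0,0,0,1, 0.004,-0.010,-0.065,0,0,0,1]' 10
python3 - <<'E'
from h import *
s=arm.observe(); print(s["time_s"],s["ee_pos"],s["wrist_force"])
ims=[]
for n,(u,v) in {"side":(272,288),"top":(225,210)}.items():
    im=arm.camera(n); ims.append(cv2.resize(im[v-50:v+50,u-50:u+50],None,fx=4,fy=4))
cv2.imwrite("pics/down.png",np.hstack(ims)[:,:,::-1])
s=arm.observe(); print(s["time_s"],s["ee_pos"],s["wrist_force"])
i=arm.camera_info("wrist"); im=arm.camera("wrist"); cv2.imwrite("pics/wr1.png",im[:,:,::-1])
E
```

```text
time_s: 4.85
ee_pos: [0.5606, 0.1467, 0.0565]
ee_rot: [0.586, -0.585, 0.396, -0.397]
wrist_force: [-0.3, -0.2, -0.8]
opening: 0.0005
4.85 [0.56059452 0.14668678 0.05648692] [-0.3395911  -0.22816124 -0.80835522]
4.95 [0.56050532 0.14682394 0.0563478 ] [-0.8331387  -0.0551168  -0.82295818]
```

View pics/down.png

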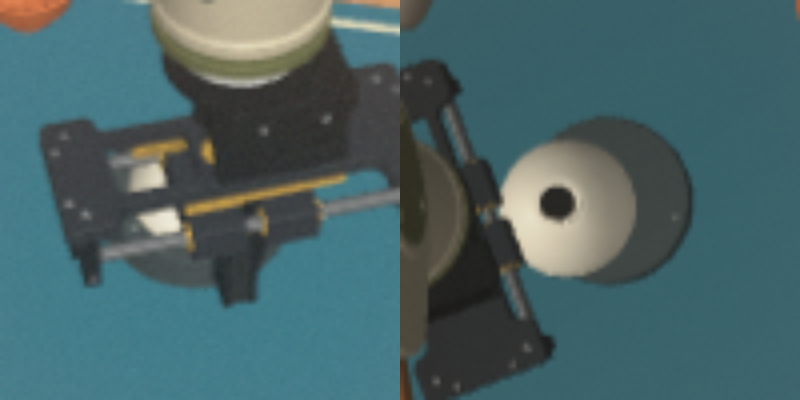

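View pics/wr1.png

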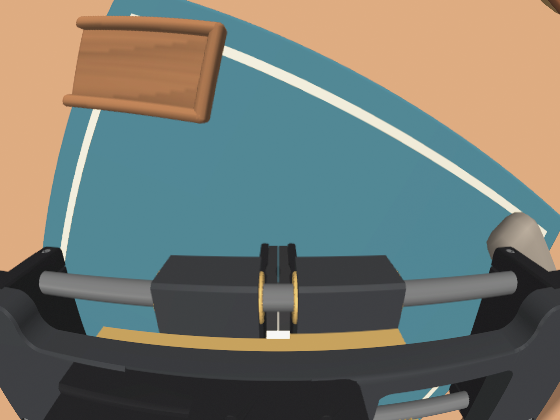

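```bash
python3 -m handwheel '[0.0007,-0.0019,0,0,0,0,1, 0.0015,-0.0037,0,0,0,0,1, 0.0022,-0.0056,0,0,0,0,1, 0.0029,-0.0074,0,0,0,0,1, 0.0037,-0.0093,0,0,0,0,1, 0.0044,-0.0112,0,0,0,0,1, 0.0051,-0.0130,0,0,0,0,1, 0.0059,-0.0149,0,0,0,0,1]' 10
cat > look.py <<'E'
from h import *
import sys
from scipy.spatial.transform import Rotation as Rn
c=(225,210); im=arm.camera("top"); o=im[c[1]-50:c[1]+50,c[0]-50:c[0]+50]
cv2.imwrite(f"pics/{sys.argv[1]}.png",cv2.resize(o,None,fx=5,fy=5)[:,:,::-1])
_,jr,_=seg("top",im,c)
P=jarp(1.4,1.4,.0019)
# dark mouth centroid -> position at mouth height
g=im.astype(int); w=35
k=(g[...,0]<60)&(abs(g[...,0]-g[...,2])<14)
s=arm.observe(); print(s["time_s"],s["ee_pos"],s["wrist_force"])
def bk(uv,z):
    i=INFO["top"];R=np.array(i["R"]);C=-R.T@i["t"];d=R.T@np.linalg.inv(i["camera_matrix"])@np.r_[uv,1]
    return (C+d*(z-C[2])/d[2])[:2]
# mouth: dark pixels within white jar mask hull
W=(jr[::4,::4]>0)
gray=im[c[1]-45:c[1]+45,c[0]-45:c[0]+45].mean(2); d=cv2.erode(W.astype(np.uint8),np.ones((5,5)))*np.clip(90-gray,0,50)*(gray<85)
n_,l,st,ce=cv2.connectedComponentsWithStats((d>0).astype(np.uint8))
for i in range(1,n_):
    if st[i,4]>20:
        v,u=np.nonzero(l==i); wt=d[l==i]; uv=np.array([(u*wt).sum(),(v*wt).sum()])/wt.sum()+np.array(c)-45
        print("mouth uv",np.round(uv,1),"xy",np.round(bk(uv,.096),4),st[i,4])
E
python3 look.py p1
```

```text
time_s: 6.0
ee_pos: [0.5662, 0.1322, 0.0563]
ee_rot: [0.586, -0.585, 0.396, -0.396]
wrist_force: [-1.2, 1.2, 0.6]
opening: 0.0004
6.05 [0.56637862 0.13181555 0.05628596] [-1.40859146  0.91747151  0.53996481]
mouth uv [216.2 209.1] xy [0.5862 0.0818] 53
```

View pics/p1.png

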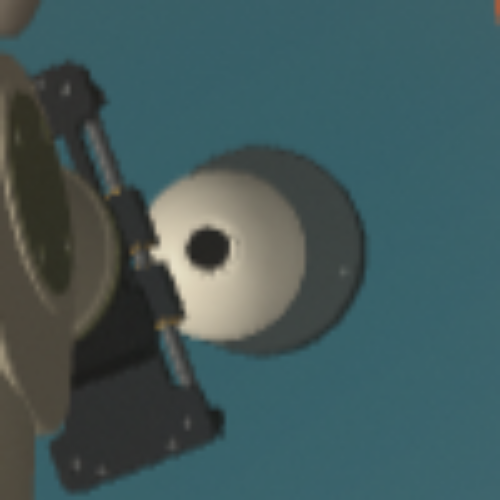

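```bash
python3 -m handwheel '[0.0005,-0.0014,0,0,0,0,1, 0.0010,-0.0028,0,0,0,0,1, 0.0015,-0.0042,0,0,0,0,1, 0.0020,-0.0056,0,0,0,0,1, 0.0025,-0.0070,0,0,0,0,1, 0.0030,-0.0084,0,0,0,0,1, 0.0035,-0.0098,0,0,0,0,1, 0.0040,-0.0112,0,0,0,0,1]' 10
python3 look.py p2
```

```text
time_s: 7.05
ee_pos: [0.5704, 0.1205, 0.0563]
ee_rot: [0.586, -0.585, 0.396, -0.397]
wrist_force: [-0.5, 1.5, 0.1]
opening: 0.0006
7.1 [0.57045065 0.12024659 0.05627337] [-0.94351491  0.82666055  0.11498168]
mouth uv [184.9 222.5] xy [0.5522 0.1584] 519
mouth uv [199.7 210.5] xy [0.5824 0.1225] 31
```

View pics/p2.png

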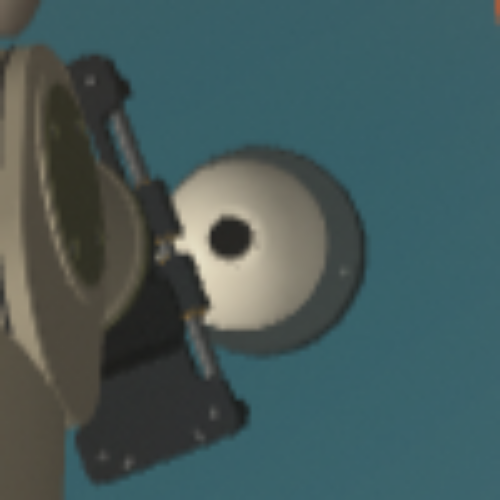

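```bash
python3 -m handwheel '[-0.001,0.003,0,0,0,0,1, -0.004,0.010,0,0,0,0,1, -0.008,0.020,0,0,0,0,1, -0.012,0.030,0,0,0,0,1, -0.016,0.040,0,0,0,0,1, -0.019,0.047,0,0,0,0,1, -0.019,0.047,0,0,0,0,1, -0.019,0.047,0,0,0,0,1]' 10
cat > rel.py <<'E'
from h import *
import sys
CT={"top":(225,210)}
if len(sys.argv)>2: CT["side"]=(272,288)
ims={n:arm.camera(n) for n in CT}
for n in CT:
    y,c,p=joint(ims,{n:CT[n]},(.589,.072,.5915,.067),False,(1.4,1.4,.0019)); print(n,np.round(y,4),np.round(p,1),"jar-dish mm",np.round((y[:2]-y[2:4])*1e3,1))
    u,v=CT[n]; o=ims[n][v-40:v+40,u-40:u+40]; o=cv2.resize(o,None,fx=6,fy=6)
    cv2.imwrite(f"pics/{sys.argv[1]}_{n}.png",o[:,:,::-1])
print(arm.observe()["time_s"],arm.observe()["ee_pos"])
E
python3 look.py p3; python3 rel.py p3
```

```text
time_s: 8.1
ee_pos: [0.5516, 0.1669, 0.0563]
ee_rot: [0.586, -0.585, 0.396, -0.397]
wrist_force: [-0.3, -0.9, -0.7]
opening: 0.0008
8.15 [0.5516679  0.16671512 0.05631767] [ 0.89751592 -1.057171   -0.58947786]
mouth uv [220.6 206.9] xy [0.5918 0.0711] 49
top [0.5913 0.0711 0.5911 0.0665] [15.8 45.8] jar-dish mm [0.2 4.5]
8.2 [0.5516764  0.16671592 0.05631961]
```

View pics/p3_top.png

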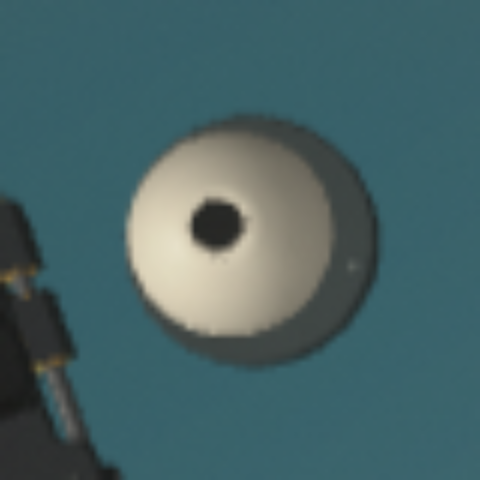

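```bash
python3 -m handwheel '[0.010,0,0,0,0,-0.1,1, 0.020,0,0,0,0,-0.2,1, 0.030,-0.005,0,0,0,-0.3,1, 0.0395,-0.010,0,0,0,-0.4,1, 0.0395,-0.017,0,0,0,-0.488,1, 0.0395,-0.024,0,0,0,-0.488,1, 0.0395,-0.0297,0,0,0,-0.488,1, 0.0395,-0.0297,0,0,0,-0.488,1]' 10
python3 look.py p4
```

```text
time_s: 9.2
ee_pos: [0.5912, 0.1363, 0.0564]
ee_rot: [-0.499, 0.499, -0.501, 0.501]
wrist_force: [-0.2, 1.3, 0.2]
opening: 0.0004
9.25 [0.59118985 0.13690476 0.05641181] [0.2749621  0.54242093 0.22558561]
mouth uv [220.6 207. ] xy [0.5918 0.0711] 49
```

View pics/p4.png

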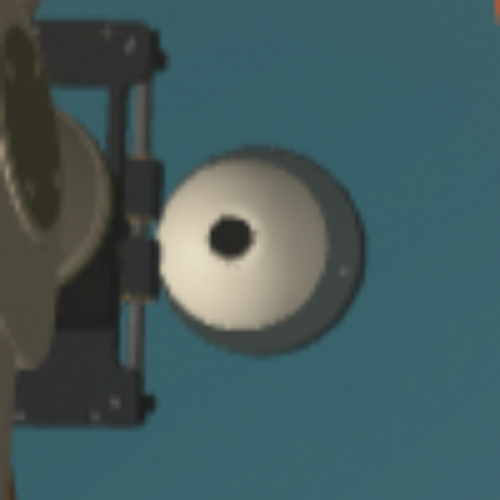

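```bash
python3 -m handwheel '[0,-0.003,0,0,0,0,1, 0,-0.006,0,0,0,0,1, 0,-0.009,0,0,0,0,1, 0,-0.011,0,0,0,0,1, 0,-0.013,0,0,0,0,1, 0,-0.015,0,0,0,0,1, 0,-0.0167,0,0,0,0,1, 0,-0.0167,0,0,0,0,1]' 10
python3 look.py p5
python3 -m handwheel '[0,0.003,0,0,0,0,1, 0,0.010,0,0,0,0,1, 0,0.02,0,0,0,0,1, 0,0.04,0,0,0,0,1, -0.01,0.06,0.02,0,0,0,1, -0.02,0.09,0.05,0,0,0,1, -0.03,0.12,0.09,0,0,0,1, -0.04,0.15,0.13,0,0,0,1]' 10
python3 rel.py p6 s
```

```text
time_s: 10.25
ee_pos: [0.5911, 0.1201, 0.0564]
ee_rot: [-0.499, 0.499, -0.501, 0.501]
wrist_force: [-1.0, 0.6, -0.3]
opening: 0.0008
10.3 [0.59114365 0.12014935 0.05636855] [-1.25876463  1.56311636  0.54047387]
mouth uv [185.7 212.7] xy [0.5764 0.1572] 551
time_s: 11.3
ee_pos: [0.5501, 0.2726, 0.1877]
ee_rot: [-0.5, 0.499, -0.5, 0.501]
wrist_force: [0.0, -0.7, 0.7]
opening: 0.0004
top [0.5919 0.0669 0.5911 0.0664] [23.8 51.2] jar-dish mm [0.8 0.5]
side [ 0.5784 -0.0397  0.5834  0.0657] [ 176.1 2931.6] jar-dish mm [  -5.  -105.5]
11.4 [0.55083909 0.27713704 0.19101129]
```

```bash
python3 -c "
import cv2,numpy as np
cv2.imwrite('pics/p6.png',cv2.resize(np.hstack([cv2.imread('pics/p6_side.png'),cv2.imread('pics/p6_top.png')]),(800,400)))"
```

```text
(no output)
```

View pics/p6.png

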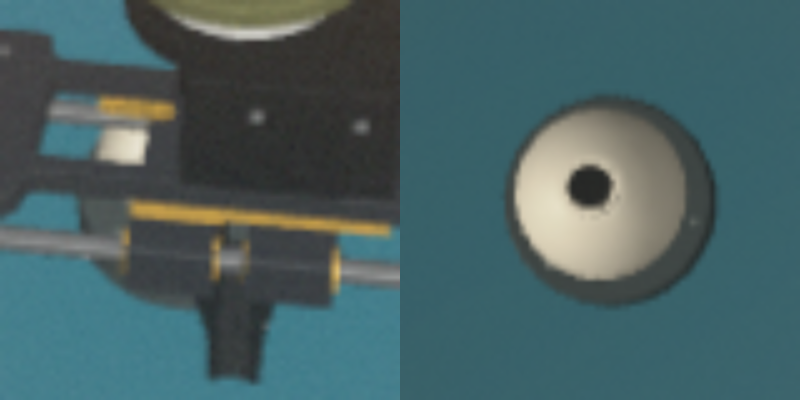

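```bash
python3 -m handwheel '[-0.02,0.03,0.02,0,0,0,1, -0.05,0.06,0.03,0,0,0,1, -0.08,0.09,0.04,0,0,0,1, -0.11,0.12,0.04,0,0,0,1, -0.14,0.15,0.04,0,0,0,1, -0.17,0.18,0.04,0,0,0,1, -0.20,0.21,0.04,0,0,0,1, -0.20,0.21,0.04,0,0,0,1]' 10
python3 rel.py p7 s
python3 -c "
import cv2,numpy as np
cv2.imwrite('pics/p7.png',cv2.resize(np.hstack([cv2.imread('pics/p7_side.png'),cv2.imread('pics/p7_top.png')]),(800,400)))"
python3 - <<'E'
from h import *
for n in("side","top"): cv2.imwrite(f"pics/end_{n}.png",arm.camera(n)[:,:,::-1])
E
```

```text
time_s: 12.4
ee_pos: [0.3465, 0.4906, 0.2303]
ee_rot: [0.505, -0.5, 0.498, -0.497]
wrist_force: [0.0, 0.1, -0.5]
opening: 0.0006
top [0.592  0.0673 0.5911 0.0667] [22.2 48.5] jar-dish mm [0.9 0.6]
side [0.592  0.0667 0.5921 0.0645] [33.5 46.9] jar-dish mm [-0.1  2.2]
12.5 [0.35045855 0.48740933 0.23057042]
```

View pics/p7.png

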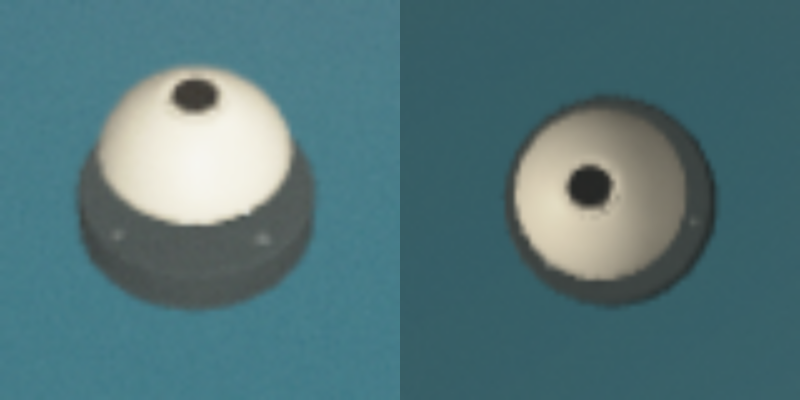

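View pics/end_top.png

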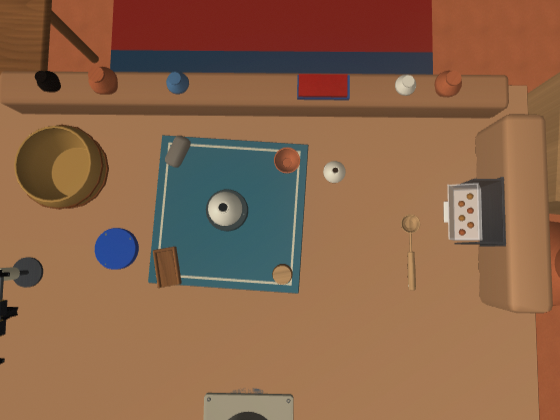

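Both views put the jar within about 2 mm of the dish centre. It stands upright, the dish has not moved and the bystanders look unchanged. I hand in now.

Run:
```python
from station import arm
s=arm.observe(); print(s["time_s"],s["wrist_force"]); print(arm.hand_in())
```

```text
12.6 [ 0.0524158  -0.23139249  0.12082503]
the job is handed in; nothing more can be done
None
```

I moved the larger white jar to the middle of the dark grey dish and handed the job in at 12.6 s. I pushed it at belly height with the outside of the closed fingers: about 18 mm diagonally in two steps, then a 4.5 mm push straight along −y. Then I moved the arm well clear.

**Jar position:** silhouette fits put the jar about 1.1 mm off the dish centre in the top view (0.9, 0.6 mm) and about 2.2 mm off in the side view (−0.1, 2.2 mm). The two views disagree by about 2 mm, which matches the calibration tolerance. The side fit had already shown the same kind of bias for the dish before I moved anything. An earlier side fit failed because the gripper was blocking the view; I repeated it once the arm was clear.

**Everything else:** the jar looked upright in the last pictures. The dish fit stayed within 1 mm of its starting place in the top view. I compared the bystanders by eye only, and they looked unmoved. The wrist force readings, taken only at the end of each push, stayed near 2 N or less. Those are not a continuous record of the contact force on the jar.

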